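# Load-test two block batteries

## Task

Take exactly two of the four block batteries from the cork mat and lay each flat in a bay of its own in the battery tester (any two of the three bays), leaving the other two batteries where they lie. Then turn the tester's spring-return dial clockwise past the first two click stops to the third, the green dot, without going on to the red one, and hold it there: finish while still holding the dial with the gripper, for it springs back when let go. Do not turn the dial before both batteries are in, and do not push the cream jar, the tape roll or the eraser about.

Things in the scene. Friction and masses are not known exactly. Their poses are not given: they have to be found in the camera images.
- tester: white and grey battery tester fixed on the table, 165 mm deep (x) by 200 mm wide (y). Its x axis points from the bays to the dial, y to its left, z up; origin on the table, 44 mm in front of the dial axis. Front part: a row of three equal open bays side by side along y, grey, rims 11 mm above the table. Rear part: raised white box, top 30 mm above the table, from x = -4 to +92 mm, with the dial in its middle. The low grey deck between (x = -21 to -4 mm) is 11 mm high.
- bay_left (a point): centre of the floor of the left bay of the tester, 5 mm above the table; axes as the tester's. The bay is 60 mm long (along y) and 38 mm wide (along x) inside, 6 mm deep, walls 5 mm thick. It takes one battery lying flat with its long side along y; bay centres are 65 mm apart.
- bay_middle (a point): centre of the floor of the middle bay of the tester, 5 mm above the table; axes as the tester's. The bay is 60 mm long (along y) and 38 mm wide (along x) inside, 6 mm deep, walls 5 mm thick. It takes one battery lying flat with its long side along y; bay centres are 65 mm apart.
- bay_right (a point): centre of the floor of the right bay of the tester, 5 mm above the table; axes as the tester's. The bay is 60 mm long (along y) and 38 mm wide (along x) inside, 6 mm deep, walls 5 mm thick. It takes one battery lying flat with its long side along y; bay centres are 65 mm apart.
- battery_1_c (a point): centre of a block battery (dark blue with a brass-coloured end and two small terminals), 48.5 x 26.5 x 17.5 mm, 46 g or so, lying flat on the 3 mm thick cork mat; x along its 48.5 mm length toward the terminals, y across its 26.5 mm width, z up. The four are alike.
- battery_2_c (a point): centre of a block battery (dark blue with a brass-coloured end and two small terminals), 48.5 x 26.5 x 17.5 mm, 46 g or so, lying flat on the 3 mm thick cork mat; x along its 48.5 mm length toward the terminals, y across its 26.5 mm width, z up. The four are alike.
- battery_3_c (a point): centre of a block battery (dark blue with a brass-coloured end and two small terminals), 48.5 x 26.5 x 17.5 mm, 46 g or so, lying flat on the 3 mm thick cork mat; x along its 48.5 mm length toward the terminals, y across its 26.5 mm width, z up. The four are alike.
- battery_4_c (a point): centre of a block battery (dark blue with a brass-coloured end and two small terminals), 48.5 x 26.5 x 17.5 mm, 46 g or so, lying flat on the 3 mm thick cork mat; x along its 48.5 mm length toward the terminals, y across its 26.5 mm width, z up. The four are alike.
- dial_grip (a point): point on the dial's axis 50 mm above the table, at the height to grip: centre of the dial's upright black bar grip, 52 mm long, 13 mm thick, from 36 to 60 mm above the table, on a round black disc 54 mm across (top 36 mm above the table). x points along the bar to its end with the white pointer line, z up; it turns with the dial.
- dial_angle (a joint): angle of the dial in rad, 0 at rest, growing as it is turned clockwise seen from above. The pointer starts at a black dot; click stops (felt as bumps in the torque) come every 0.35 rad: first 0.35 (black dot), second 0.70 (black dot), third 1.05 (big green dot), and a red dot with the end stop at 1.40. A spring turns it back to 0 from anywhere when let go: about 0.06 Nm at rest, 0.12 Nm at the third click, and the clicks add or take off up to 0.05 Nm; they do not hold it.
- dial: the whole dial, disc and bar; origin on its axis at the underside of the disc, 30 mm above the table, axes as dial_grip.
- mat: square cork mat, 210 x 210 x 3 mm, fixed on the table; origin at the centre of its underside. The four batteries lie on it about 110 mm apart.
- cream_jar: closed round jar of hand cream, white and grey with a blue band, 69 mm across, 41 mm high, a bystander behind the work; origin at its underside.
- tape_roll: roll of yellow tape lying flat, 96 mm across, 25 mm high, a bystander behind the tester; origin at its underside.
- eraser: small white eraser in a blue sleeve, 20 x 46 x 12 mm, a bystander behind the mat; origin at its underside.
Mind the look-alikes: they are no part of the job. Leave any pink or turquoise look-alike of the part that bears battery_1_c alone.

How it is judged:
By the outcome, as a careful person would: the job done as asked, in the order asked, and still so for the second after the job is handed in, while the arm keeps its last pose, push and grip.
It also fails if it takes over 58 s, if anything falls off the work surface, if the arm or the gripper's body presses on something with over 40 N, if the wrist force passes 120 N, or if a joint passes its speed limit or range.

## Robot

A 6-joint arm with a two-finger parallel gripper is mounted at the origin on a cart in front of the work surface, level with it; the furniture and walls round the work are solid. World frame = base frame: x ahead of the robot, y to its left, z up, the work surface at z = 0. Lengths are in m, angles in rad, forces in N, time in s.
With the tool pointing down it reaches from about 0.35 to 0.725 m from the base axis. Payload 6 kg.
Tool frame: the origin (TCP) lies midway between the tips of the shut fingers; the grasp point (between the pads) lies 19 mm behind it; z points along the fingers, y is the line along which they close (so a half turn about z gives the same grasp; the last joint's range is limited). The gripper opens to 85 mm and grips with 20 to 120 N. Pads are 22 mm wide; open, the fingers measure 114 mm over their backs; the gripper's body (76 mm by 85 mm) begins 54 mm behind the grasp point. The pads swing forward as they close: fully open they stand 13 mm farther back than shut.
Start: joints at [1.439, 0.04, 0.085, 0, -1.615, -0.334], TCP at [0.269, 0.536, 0.231] pointing down, gripper open.
Joint ranges: [-2.56, 2.56], [-1.29, 2.01], [-1.08, 1.49], [-3.29, 1.98], [-2.81, -0.18], [-2.99, 2.99]. Speed limits (rad/s): [2.57, 2.57, 3.01, 3.14, 3.14, 3.14].

## Interface

Orientations are given as a unit quaternion [w, x, y, z].
In Python, from bench import r gives the robot as it stands.
- The arm moves only by the shell command python3 -m handwheel 'ROWS' [FORCE]. ROWS is JSON, a list of rows, each a list of 5 numbers: the shift along the world's x, y, z in cm, then the turn about the world's z in rad, then the closure, from 0 (fully open) to 1 (shut). A call has 1 to 20 rows; each row is the pose to reach, as a shift and turn from the pose commanded when the call began; what a row does not reach only later rows make up. A row lasts 1/8 s, in which the tool goes at most 62.5 mm and 10.7 degrees, less where a joint would pass 70% of its speed; a pose out of reach is approached as far as the arm can. A call with a gripper value outside its range is refused whole. The fingers move at their own pace and stop on an object; FORCE is the grip in N (left out, the last holds). Time passes only in rows, so rows that repeat a pose let the fingers close. It gives the time, the measured TCP pose, the force, the opening and the grip force at its end, in the units of the state.
- r.get_state(): the state, without advancing time (a new reading comes with each control period).
- r.read_camera(name): name is "scene" or "top"; returns a dict with "pixels" (400x640x3 uint8, red, green, blue), "intrinsics" (3x3 intrinsics, pixels), "dist_coeffs" ([k1, k2, p1, p2, k3] as OpenCV has them; the pictures are not rectified), "rvec" (rotation vector, rad) and "tvec" (3), from world to camera coordinates, as OpenCV has them. Camera axes: x right, y down, z forward; pixel columns grow to the right and rows downward; lengths in m; the calibration is good to about 2 mm. A picture is of the moment at which its call begins. There is no depth.
- r.sign_off(): hands the job in; it is judged then, once.
The state is a dict: "clock": time; "qpos": joint angles; "dq": joint speeds; "joint_efforts": joint torques, N m; "position": TCP position; "orientation": TCP orientation; "force": force on the tool from outside, world axes, zero at the start; "ft_torque": the same for the moment, N m; "grip_width": finger opening in m; "finger_force": force on a finger pad.
Only numpy, scipy, OpenCV 4.12 (cv2) and the standard library are available. Lean on these libraries where they do the work, as an engineer would, in place of code of your own. Each camera call takes 0.05 s, during which the arm holds its last target. There are 200 camera calls.

## Working session

There is one attempt and no reset: what is moved stays moved. The work goes in short steps, Python scripts to look and compute and a shell command to move; the robot and the scene stay as the last step left them, time stands still between calls to the robot, and variables do not carry over. Pictures are saved under pics/ and viewed, at most 10 in all, crops included, and the job is handed in when it is done.

```bash
mkdir -p pics; ls
cat > h.py <<'E'
import cv2,numpy as np
from bench import r
def shot(n,name,crop=None,k=1):
    c=r.read_camera(n); im=c["pixels"][:,:,::-1].copy(); np.savez(f"cam_{n}.npz",**{q:np.array(c[q]) for q in("intrinsics","dist_coeffs","rvec","tvec")})
    cv2.imwrite(f"raw_{n}.png",im)
    if crop: x0,y0,x1,y1=crop; im=im[y0:y1,x0:x1]
    if k!=1: im=cv2.resize(im,None,fx=k,fy=k,interpolation=cv2.INTER_CUBIC)
    cv2.imwrite(f"pics/{name}.png",im)
def ray(n,uv,z):
    c=np.load(f"cam_{n}.npz"); R=cv2.Rodrigues(c["rvec"])[0]; t=c["tvec"].reshape(3)
    p=cv2.undistortPoints(np.array(uv,float).reshape(-1,1,2),c["intrinsics"],c["dist_coeffs"]).reshape(-1,2)
    o=-R.T@t; d=np.c_[p,np.ones(len(p))]@R
    return o+d*((np.array(z)-o[2])/d[:,2])[:,None]
def proj(n,P):
    c=np.load(f"cam_{n}.npz"); return cv2.projectPoints(np.array(P,float),c["rvec"],c["tvec"],c["intrinsics"],c["dist_coeffs"])[0].reshape(-1,2)
E
python3 -c "
from h import *
shot('top','top1');shot('scene','scene1')
for n in('top','scene'):
  c=np.load(f'cam_{n}.npz');print(n,-cv2.Rodrigues(c['rvec'])[0].T@c['tvec'].reshape(3))
print(r.get_state())"
```

```text
pics
top [0.29296055 0.02295465 1.48705081]
scene [0.11219836 0.3240617  0.73769934]
{'clock': 0.1, 'qpos': array([ 1.43868894e+00,  4.07671062e-02,  8.38994357e-02, -3.96947688e-04,
       -1.61549839e+00, -3.33752272e-01]), 'dq': array([ 0.0021315 , -0.00232893,  0.00260586,  0.00214823, -0.00100387,
       -0.00045473]), 'joint_efforts': array([-5.16895292e-03, -3.69351840e+01,  3.48279798e+01,  6.95152089e+00,
       -4.51436514e-03,  7.45068519e-06]), 'position': array([0.26929181, 0.5358414 , 0.23036606]), 'orientation': array([ 8.00837065e-04,  9.72995975e-01, -2.30820662e-01, -1.18277493e-04]), 'force': array([-0.04834688,  0.14915928,  0.2792012 ]), 'ft_torque': array([-0.03690533,  0.00669138, -0.00998338]), 'finger_force': 0.0, 'grip_width': 0.08541146865705147}
```

View pics/top1.png

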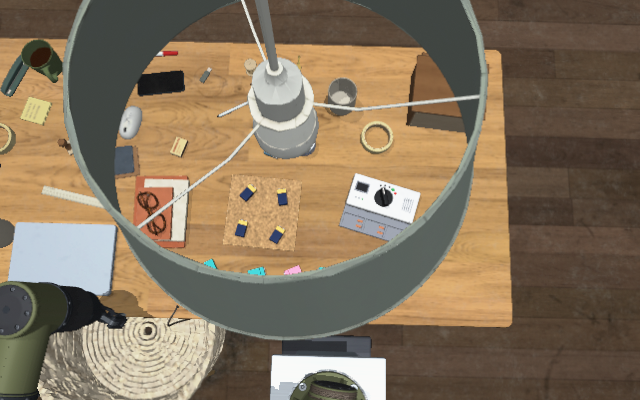

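View pics/scene1.png

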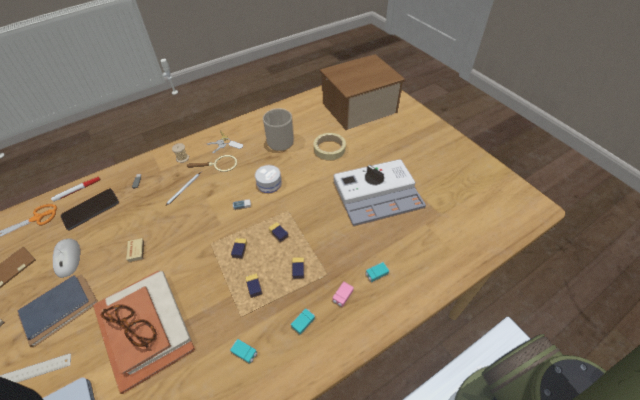

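The top view looks down through a lampshade. The mat is at about (263,212), with dark-blue batteries at (248,193), (282,198), (241,229) and (277,235), and the tester is at (380,207) with its dial at (383,197). In the scene view, the batteries are at (239,248), (279,232), (254,286) and (298,268).

Possible mix-ups in the scene view are turquoise (243,350), (303,321) and (377,271), and pink (343,294). I choose only the dark-blue ones on the cork mat, and will check them in a close crop.

```bash
python3 -c "
from h import *
im=cv2.imread('raw_scene.png')[150:310,205:435]
cv2.imwrite('pics/s_crop.png',cv2.resize(im,None,fx=3.4,fy=3.4,interpolation=cv2.INTER_CUBIC))
im=cv2.imread('raw_top.png')[165:255,220:425]
cv2.imwrite('pics/t_crop.png',cv2.resize(im,None,fx=3.9,fy=3.9,interpolation=cv2.INTER_CUBIC))
"
```

```text
(no output)
```

View pics/s_crop.png

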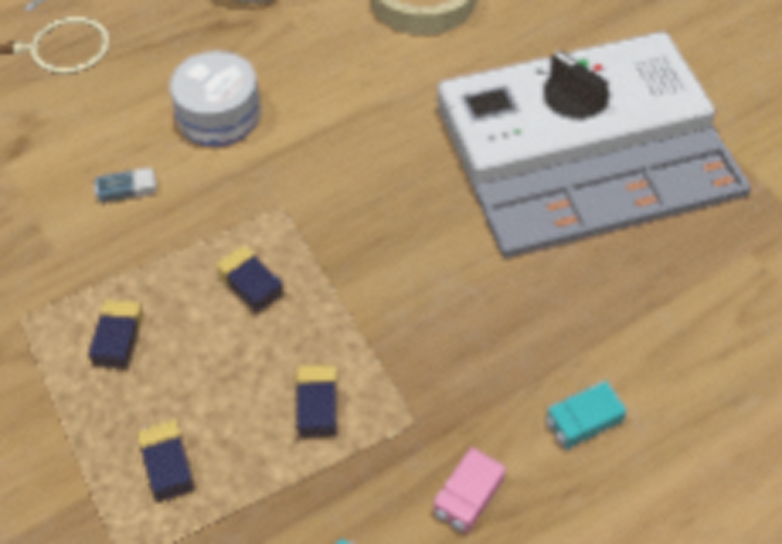

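View pics/t_crop.png

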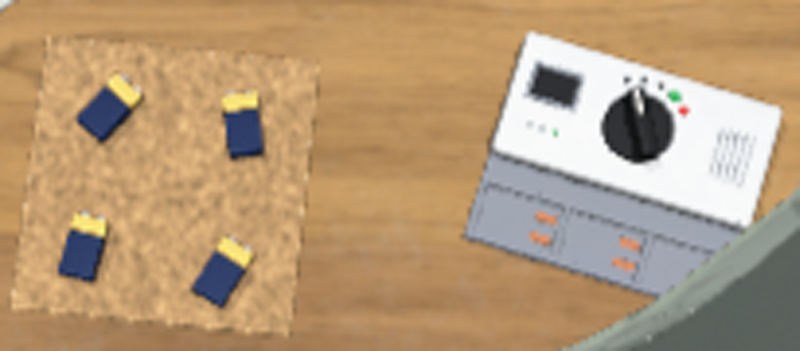

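The scene crop confirms four dark-blue, brass-ended batteries on the cork and no pink or turquoise among them. In the top crop their centres are at about (110,106), (243,125), (83,246) and (224,271). The tester's white top has corners (530,33), (780,108), (750,226) and (493,152). The dial is at (638,125), its pointer end at about (637,88) and the green dot at (674,97).

```bash
cat > m.py <<'E'
from h import *
T=lambda c:(np.array(c,float)+.5)/3.9-.5+[220,165]
S=lambda c:(np.array(c,float)+.5)/3.4-.5+[205,150]
B={'NW':[(121,73),(143,93),(101,140),(78,117)],'NE':[(223,95),(258,92),(263,154),(229,158)],'SW':[(76,212),(107,217),(92,281),(59,274)],'SE':[(228,235),(253,250),(222,306),(193,292)]}
Bs={'NE':[(219,265),(247,248),(283,286),(258,303)],'SE':[(298,367),(337,367),(336,429),(297,432)]}
def rep(k,P):
    f=(P[0]+P[1])/2;b=(P[2]+P[3])/2;d=f-b
    print(k,'c',P.mean(0).round(4),'L',np.linalg.norm(d).round(4),'W',np.linalg.norm(P[1]-P[0]).round(4),'yaw',np.arctan2(d[1],d[0]).round(3))
for k,v in B.items(): rep(k,ray('top',T(v),.0205))
for k,v in Bs.items(): rep('scene '+k,ray('scene',S(v),.0205))
for n,C,v in(('top',T,[(530,33),(780,108),(750,226),(493,152)]),('scene',S,[(440,85),(668,35),(713,112),(480,170)])):
    P=ray(n,C(v),.030); c=P.mean(0); a=(P[1]-P[0])+(P[2]-P[3]); ax=(P[0]+P[1]-P[2]-P[3])
    print(n,'box c',c.round(4),'W',np.linalg.norm(a)/2,'D',np.linalg.norm(ax)/2,'yaw',np.arctan2(a[1],a[0])+np.pi/2,np.arctan2(ax[1],ax[0]))
d=ray('top',T([(638,125)]),.036)[0]; print('dial',d)
for q in[(627,80),(645,80),(660,87),(674,97),(684,111)]:
    p=ray('top',T([q]),.03)[0]-d; print(np.hypot(*p[:2]),np.arctan2(p[1],p[0]))
E
python3 m.py
```

```text
NW c [0.608  0.246  0.0205] L 0.0466 W 0.0229 yaw -0.697
NE c [0.5962 0.1461 0.0205] L 0.048 W 0.0263 yaw 0.129
SW c [0.5014 0.2603 0.0205] L 0.0482 W 0.0234 yaw -0.191
SE c [0.4859 0.1556 0.0205] L 0.0482 W 0.0218 yaw -0.485
scene NE c [0.5938 0.148  0.0205] L 0.0442 W 0.0242 yaw 0.153
scene SE c [0.483  0.1589 0.0205] L 0.0475 W 0.0263 yaw -0.544
top box c [ 0.599  -0.1479  0.03  ] W 0.1954365747078686 D 0.09384403781956392 yaw -0.26526903509399413 -0.26343722143340886
scene box c [ 0.596  -0.1448  0.03  ] W 0.1948899520537749 D 0.09082863294781718 yaw -0.279302586387032 -0.2865425669856934
dial [ 0.60095942 -0.14719538  0.036     ]
0.036183973043169865 0.21378895149022528
0.03620026307121696 -0.15977571422990486
0.03507592085603285 -0.5050790189827007
0.036020275096576716 -0.8656085249388854
0.037191299977198 -1.2171068379945396
```

```bash
python3 -c "
from h import *
im=cv2.imread('raw_scene.png')[180:228,335:430]
cv2.imwrite('pics/bay.png',cv2.resize(im,None,fx=8,fy=8,interpolation=cv2.INTER_CUBIC))
"
```

```text
(no output)
```

View pics/bay.png

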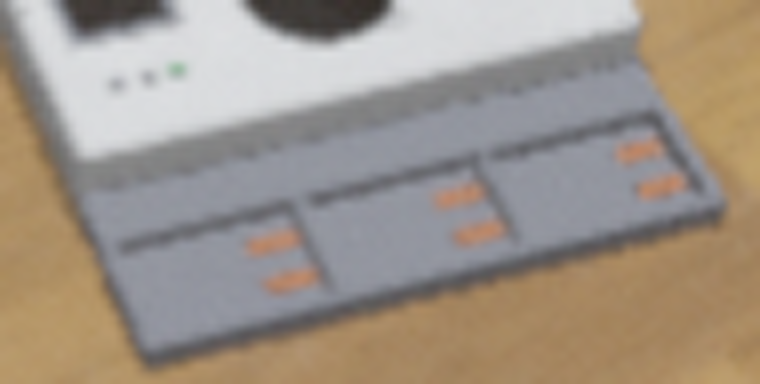

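The bays' rear rim lines run (120,245)-(292,205), (310,200)-(478,157) and (490,157)-(652,115). The front outer corners are at (145,350) and (722,207).

```bash
python3 -c "
from h import *
Q=lambda c:(np.array(c,float)+.5)/8-.5+[335,180]
y=-.27
P=ray('scene',Q([(120,245),(292,205),(310,200),(478,157),(490,157),(652,115),(145,350),(722,207),(85,195),(640,67)]),.011)
c=np.array([.5972,-.1463]);a=np.array([np.cos(y),np.sin(y)]);b=np.array([-a[1],a[0]])
for k in P: d=k[:2]-c; print((d@a+.044).round(4),(d@b).round(4))
o=c-.044*a
for x in(-.044,-.049):
  for yy in(.065,0,-.065): print(x,yy,o+x*a+yy*b)
"
```

```text
-0.0241 0.095
-0.0256 0.0365
-0.0255 0.0302
-0.0255 -0.0291
-0.0267 -0.0328
-0.0265 -0.0916
-0.0654 0.1018
-0.0688 -0.0954
-0.0013 0.0987
-0.0061 -0.0974
-0.044 0.065 [ 0.5297257  -0.06018253]
-0.044 0 [ 0.51238816 -0.12282763]
-0.044 -0.065 [ 0.49505062 -0.18547274]
-0.049 0.065 [ 0.52490685 -0.05884887]
-0.049 0 [ 0.50756931 -0.12149398]
-0.049 -0.065 [ 0.49023176 -0.18413908]
```

```bash
python3 -m handwheel '[[5,-9,-2,0,0.42],[10,-18,-4,-0.02,0.42],[15,-27,-7,-0.044,0.42],[21.5,-37.9,-11,-0.044,0.42],[21.5,-37.9,-11,-0.044,0.42],[21.5,-37.9,-11,-0.044,0.42],[21.5,-37.9,-11,-0.044,0.42],[21.5,-37.9,-11,-0.044,0.42],[21.5,-37.9,-11,-0.044,0.42],[21.5,-37.9,-11,-0.044,0.42],[21.5,-37.9,-11,-0.044,0.42],[21.5,-37.9,-11,-0.044,0.42]]' 40; python3 -c "
from h import *
shot('scene','a1',(205,190,365,310),4.5)"
```

```text
clock: 1.6
position: [0.4842, 0.1579, 0.1216]
orientation: [-0.0, 0.968, -0.251, 0.0]
force: [-0.6, -0.1, 0.5]
grip_width: 0.0499
finger_force: 0.0
```

View pics/a1.png

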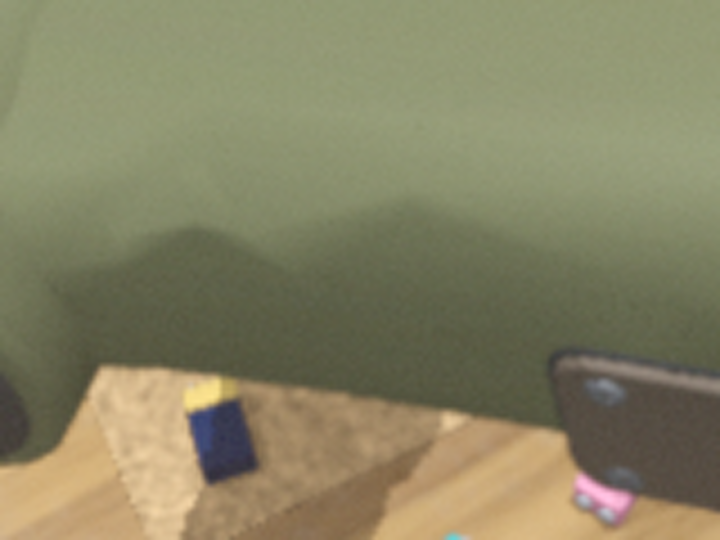

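The arm hides the target, with only the SW battery at (222,430) in view. The opening leaves 12 mm of slack on each side, so I go down and grasp.

```bash
python3 -m handwheel '[[0,0,-5,0,0.42],[0,0,-9,0,0.42],[0,0,-10.6,0,0.42],[0,0,-11.3,0,0.42],[0,0,-11.3,0,0.42],[0,0,-11.3,0,0.42],[0,0,-11.3,0,0.9],[0,0,-11.3,0,0.9],[0,0,-11.3,0,0.9],[0,0,-11.3,0,0.9],[0,0,-11.3,0,0.9],[0,0,-11.3,0,0.9]]' 40
```

```text
clock: 3.15
position: [0.4851, 0.1574, 0.0093]
orientation: [-0.0, 0.968, -0.252, 0.001]
force: [-1.4, 0.8, 5.0]
grip_width: 0.0252
finger_force: 40.0
```

```bash
python3 -m handwheel '[[0,0,3,0,0.9],[0,0,8,0,0.9],[0.5,-4,10,-0.18,0.9],[1,-9,10,-0.36,0.9],[1.5,-14,10,-0.54,0.9],[2,-19,10,-0.72,0.9],[2.65,-24,10,-0.9,0.9],[2.65,-28,10,-1.08,0.9],[2.65,-28,10,-1.26,0.9],[2.65,-28,8,-1.33,0.9],[2.65,-28,6,-1.33,0.9],[2.65,-28,5,-1.33,0.9],[2.65,-28,5,-1.33,0.9],[2.65,-28,5,-1.33,0.9]]' 40; python3 -c "
from h import *
shot('top','b1',(320,160,440,260),6.5);shot('scene','b2',(205,150,435,310),3.4);print(r.get_state()['qpos'])"
```

```text
clock: 4.9
position: [0.5114, -0.123, 0.0591]
orientation: [0.0, -0.606, 0.795, -0.0]
force: [-0.4, 0.2, 0.3]
grip_width: 0.0254
finger_force: 39.5
[ 1.47186884e-01 -1.11388346e-01 -3.78154625e-01  2.49960285e-04
 -1.30266173e+00 -4.16101893e-01]
```

View pics/b2.png

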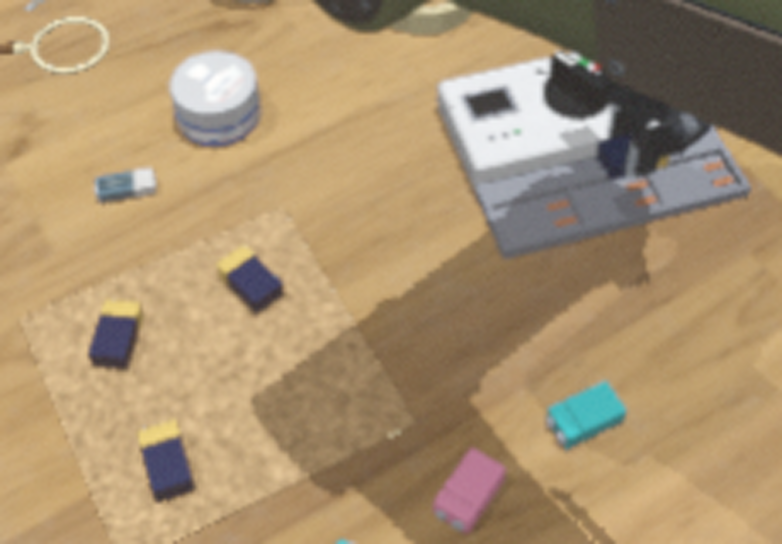

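The battery is in the gripper over the middle bay (blue end at (613,157), brass at (672,160)), and nothing else has been disturbed. Lowering it.

```bash
python3 -m handwheel '[[0,0,-2,0,0.9],[0,0,-3.2,0,0.9],[0,0,-3.8,0,0.9],[0,0,-4.3,0,0.9],[0,0,-4.6,0,0.9],[0,0,-4.7,0,0.9],[0,0,-4.7,0,0.9]]' 40; python3 -c "
from h import *
shot('scene','c1',(335,160,430,230),8)"
```

```text
clock: 5.88
position: [0.5111, -0.123, 0.0115]
orientation: [0.0, -0.606, 0.796, -0.0]
force: [0.1, 0.2, -0.5]
grip_width: 0.0257
finger_force: 39.5
```

View pics/c1.png

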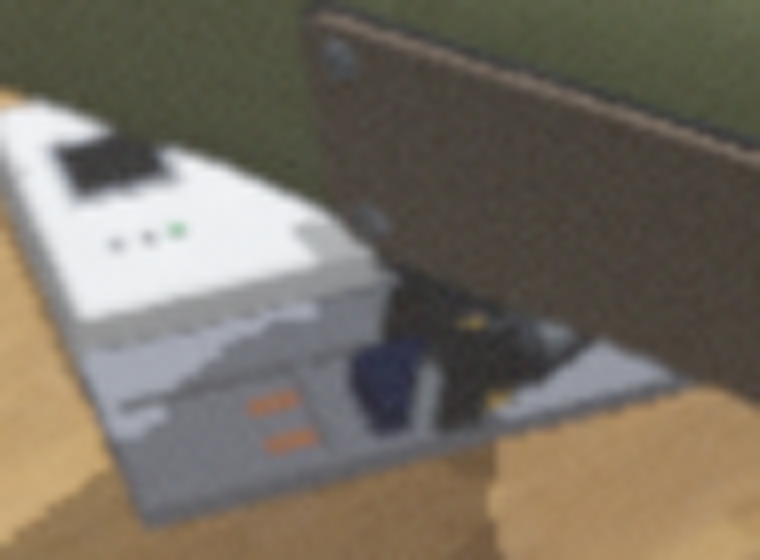

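The blue end is at (385,390), inside the middle bay with no contact force, and its bottom is about 5 mm above the table, at floor height. Releasing, then going to the NE battery.

```bash
python3 -m handwheel '[[0,0,0,0,0.6],[0,0,0,0,0.54],[0,0,0,0,0.54],[0,0,0,0,0.54],[0,0,3,0,0.54],[0,0,8,0,0.5],[1,4,10,0.18,0.42],[2,8,11,0.36,0.42],[3,12,11,0.54,0.42],[4,16,11,0.72,0.42],[5,20,11,0.9,0.42],[6,24,11,1.08,0.42],[8.4,27,11,1.26,0.42],[8.4,27,11,1.44,0.42],[8.4,27,11,1.62,0.42],[8.4,27,11,1.8,0.42],[8.4,27,9,1.98,0.42],[8.4,27,9,1.98,0.42],[8.4,27,9,1.98,0.42]]' 40; python3 -c "
from h import *
shot('scene','d1',(330,160,435,230),7)"
```

```text
clock: 8.3
position: [0.5952, 0.147, 0.1019]
orientation: [0.0, 0.998, 0.068, 0.0]
force: [-0.0, -0.0, 0.6]
grip_width: 0.0492
finger_force: 0.0
```

View pics/d1.png

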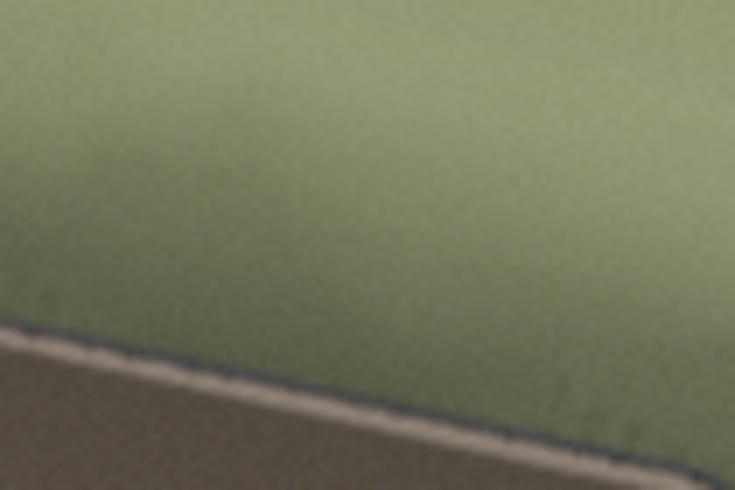

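The arm blocked that view, so no information from it. Continuing with the grasp of the NE battery.

```bash
python3 -m handwheel '[[0,0,-4,0,0.42],[0,0,-7.5,0,0.42],[0,0,-8.7,0,0.42],[0,0,-9.25,0,0.42],[0,0,-9.25,0,0.42],[0,0,-9.25,0,0.42],[0,0,-9.25,0,0.9],[0,0,-9.25,0,0.9],[0,0,-9.25,0,0.9],[0,0,-9.25,0,0.9],[0,0,-9.25,0,0.9],[0,0,-9.25,0,0.9]]' 40
```

```text
clock: 9.85
position: [0.5955, 0.1473, 0.0098]
orientation: [-0.0, 0.998, 0.07, 0.001]
force: [-1.5, 0.7, 5.8]
grip_width: 0.0254
finger_force: 39.7
```

```bash
python3 -m handwheel '[[0,0,3,0,0.9],[0,0,8,0,0.9],[-1,-3,10,-0.18,0.9],[-2,-6,10,-0.36,0.9],[-3,-9,10,-0.54,0.9],[-4,-12,10,-0.72,0.9],[-5,-15,10,-0.9,0.9],[-6,-18,10,-1.08,0.9],[-6.65,-20.7,10,-1.26,0.9],[-6.65,-20.7,10,-1.44,0.9],[-6.65,-20.7,10,-1.62,0.9],[-6.65,-20.7,10,-1.8,0.9],[-6.65,-20.7,8,-1.98,0.9],[-6.65,-20.7,6,-1.98,0.9],[-6.65,-20.7,5,-1.98,0.9],[-6.65,-20.7,5,-1.98,0.9],[-6.65,-20.7,5,-1.98,0.9]]' 40
```

```text
clock: 11.98
position: [0.5289, -0.06, 0.0596]
orientation: [0.0, -0.606, 0.795, -0.0]
force: [0.1, -0.2, -0.4]
grip_width: 0.0253
finger_force: 39.2
```

```bash
python3 -m handwheel '[[0,0,-2,0,0.9],[0,0,-3.2,0,0.9],[0,0,-3.8,0,0.9],[0,0,-4.3,0,0.9],[0,0,-4.6,0,0.9],[0,0,-4.7,0,0.9],[0,0,-4.7,0,0.9]]' 40
```

```text
clock: 12.85
position: [0.5288, -0.0597, 0.0119]
orientation: [0.0, -0.606, 0.796, -0.0]
force: [2.0, 1.6, -0.1]
grip_width: 0.025
finger_force: 39.3
```

```bash
python3 -m handwheel '[[0,0,0,0,0.6],[0,0,0,0,0.54],[0,0,0,0,0.54],[0,0,0,0,0.54],[0,0,3,0,0.54],[0,0,8,0,0.5],[0,-3,11,-0.18,0.5],[-1,-8,13,-0.36,0.5],[-2,-13,13,-0.54,0.5],[-4,-18,13,-0.72,0.5],[-6,-23,13,-0.9,0.5],[-8,-28,13,-1.1,0.5],[-9,-30,13,-1.1,0.5],[-9,-30,13,-1.1,0.5],[-9,-30,13,-1.1,0.5]]' 40; python3 -c "
from h import *
shot('scene','e0',(330,150,430,225),8);shot('top','e1',(320,160,420,255),6)
a=cv2.imread('pics/e0.png');b=cv2.imread('raw_top.png')[165:255,220:425]
b=cv2.resize(b,(800,351),interpolation=cv2.INTER_CUBIC)
s=cv2.imread('raw_scene.png')[150:310,200:330]; s=cv2.resize(s,None,fx=1.5,fy=1.5)
o=np.zeros((600,800,3),np.uint8);a=cv2.resize(a,None,fx=.7,fy=.7,interpolation=cv2.INTER_AREA)[:249]
b=cv2.resize(b,None,fx=1,fy=1);o[:351]=b;o[351:600,:560]=a[170:419] if a.shape[0]>419 else a[-249:];o[351:591,560:755]=s
cv2.imwrite('pics/e.png',o)"
```

```text
clock: 14.72
position: [0.4387, -0.3595, 0.1417]
orientation: [-0.0, -0.101, 0.995, 0.0]
force: [0.6, -0.6, 0.4]
grip_width: 0.0427
finger_force: 0.0
```

View pics/e.png

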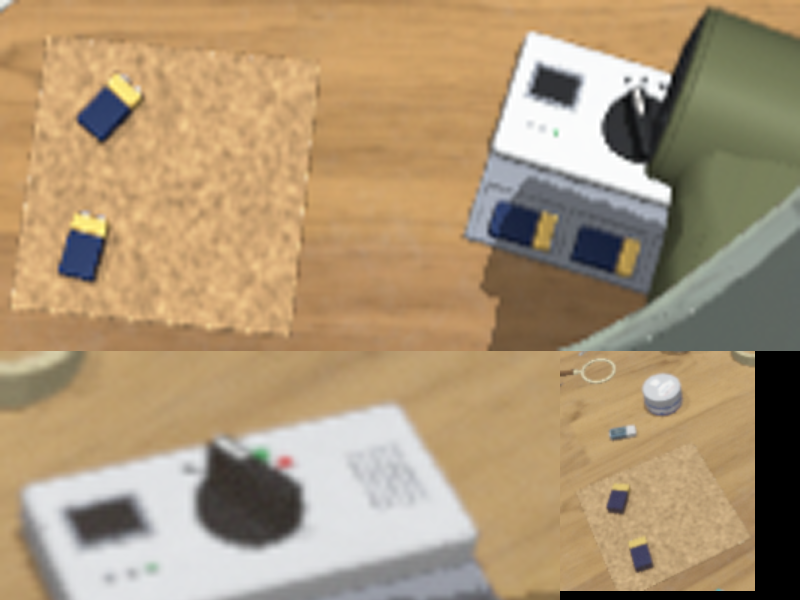

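The two batteries sit in the left bay (523,226) and the middle bay (606,251), and the other two are unmoved on the mat. The dial is still at its first black dot, with the pointer at about (638,95).

```bash
python3 -c "
from h import *
T=lambda c:(np.array(c,float)+.5)/3.9-.5+[220,165]
c=np.array([.5975,-.1464]);y=-.27;a=np.array([np.cos(y),np.sin(y)]);b=np.array([-a[1],a[0]])
im=cv2.imread('raw_top.png').astype(int)
m=(im[:,:,0]>im[:,:,2]+15)&(im.sum(2)<260)
n,l,st,ce=cv2.connectedComponentsWithStats(m.astype('uint8'))
for i in range(1,n):
  if st[i,4]>30 and 330<ce[i][0]<400 and 200<ce[i][1]<250: 
    q=ray('top',[ce[i]],.0225)[0][:2]-c; print('blue',st[i,4],q@a+.044,q@b)
for k in[(523,226),(606,251)]:
  q=ray('top',T([k]),.0225)[0][:2]-c; print(q@a+.044,q@b)
# dial bar yaw expected: project bar line at z=.06 for candidate yaws, mean brightness
g=cv2.imread('raw_scene.png',0).astype(np.float32)
for n in('top','scene'):
  g=cv2.imread(f'raw_{n}.png',0).astype(np.float32); R=[]
  for yaw in np.arange(-.2,.6,.05):
    P=[[c[0]+s*np.cos(yaw),c[1]+s*np.sin(yaw),.06] for s in np.linspace(.008,.024,12)]
    p=proj(n,P).astype(np.float32); R.append(int(cv2.remap(g,p[:,:1],p[:,1:],1).mean()))
  print(n,R)
"
```

```text
blue 104 -0.04735233106718609 0.06773097379004275
blue 107 -0.04730473191804427 0.0043327526300971225
-0.04770595249672012 0.05999240099155327
-0.0476284417731688 -0.0038295492387205414
top [92, 104, 123, 143, 156, 171, 186, 185, 162, 136, 112, 87, 69, 58, 50, 45]
scene [167, 163, 160, 160, 162, 167, 171, 173, 168, 158, 142, 124, 109, 96, 86, 79]
```

```bash
python3 -m handwheel '[[4,5,0,-0.05,0.5],[8,10,0,-0.05,0.5],[12,16,0,-0.05,0.5],[15.9,21.3,0,-0.05,0.5],[15.9,21.3,-2,-0.05,0.5],[15.9,21.3,-5,-0.05,0.5],[15.9,21.3,-8,-0.05,0.5],[15.9,21.3,-9.3,-0.05,0.5],[15.9,21.3,-10.1,-0.05,0.5],[15.9,21.3,-10.1,-0.05,0.5],[15.9,21.3,-10.1,-0.05,0.5]]' 60; python3 -c "
from h import *
s=r.get_state();print(s['qpos'],s['ft_torque'],s['force'])"
```

```text
clock: 16.2
position: [0.5981, -0.1471, 0.0421]
orientation: [0.001, -0.076, 0.997, -0.0]
force: [1.3, 1.0, 0.6]
grip_width: 0.0431
finger_force: 0.0
[ 8.37556528e-02  1.39798067e-01 -1.56688607e-01  3.11932540e-04
 -1.27248845e+00 -1.50279898e+00] [ 0.03096608  0.08205741 -0.07868891] [1.2666864  0.9752446  0.61778818]
```

```bash
python3 -m handwheel '[[0,0,-0.1,0,0.6],[0,0,-0.1,0,0.7],[0,0,-0.1,0,0.8],[0,0,-0.1,0,1],[0,0,-0.1,0,1],[0,0,-0.1,0,1],[0,0,-0.1,0,1]]' 60
cat > s.py <<'E'
from h import *
t=[];f=[]
for _ in range(1): s=r.get_state()
q=s['orientation'];yaw=2*np.arctan2(q[2],q[1])
print('yaw',round((yaw)%np.pi,3),'tq',s['ft_torque'].round(3),'F',s['force'].round(1),'p',s['position'].round(4),'q6',s['qpos'][5].round(3),'w',s['grip_width'],'je6',s['joint_efforts'][5])
E
python3 s.py
```

```text
clock: 17.08
position: [0.5975, -0.1475, 0.0402]
orientation: [0.0, -0.076, 0.997, -0.0]
force: [-0.2, -5.6, 2.9]
grip_width: 0.0118
finger_force: 59.6
yaw 0.152 tq [-1.628  0.155  0.043] F [-0.2 -5.6  2.9] p [ 0.5975 -0.1475  0.0402] q6 -1.503 w 0.011774408228082255 je6 -0.09278069017454982
```

```bash
python3 -m handwheel '[[0,-0.1,0,0,1],[0,-0.1,0,0,1],[0,-0.1,0,0,1]]' 60 >/dev/null; python3 s.py; python3 -m handwheel '[[0,0,0,-0.05,1],[0,0,0,-0.1,1],[0,0,0,-0.1,1]]' >/dev/null; python3 s.py; python3 -m handwheel '[[0,0,0,-0.05,1],[0,0,0,-0.1,1],[0,0,0,-0.1,1]]' >/dev/null; python3 s.py; python3 -m handwheel '[[0,0,0,-0.05,1],[0,0,0,-0.1,1],[0,0,0,-0.1,1]]' >/dev/null; python3 s.py
```

```text
yaw 0.152 tq [-0.131  0.747  0.075] F [-2.1 -0.4  6.7] p [ 0.5976 -0.1476  0.0402] q6 -1.501 w 0.01173593712375241 je6 -0.09707354474812746
yaw 0.052 tq [0.328 0.921 0.044] F [-2.9  1.1  5.9] p [ 0.5975 -0.1472  0.0401] q6 -1.602 w 0.011681870972994132 je6 -0.2910805307328701
yaw 3.093 tq [0.792 0.982 0.138] F [-3.   1.8  7. ] p [ 0.5975 -0.1469  0.0402] q6 -1.702 w 0.011536396008631015 je6 -0.24474785663187504
yaw 2.994 tq [1.157 1.081 0.08 ] F [-3.   2.4  6.9] p [ 0.5976 -0.1465  0.0401] q6 -1.802 w 0.011906388593342513 je6 -0.3093940392136574
```

```bash
for i in 1; do python3 -m handwheel '[[0,0,0,-0.05,1],[0,0,0,-0.1,1],[0,0,0,-0.1,1]]' >/dev/null; python3 s.py; python3 -m handwheel '[[0,0,0,-0.05,1],[0,0,0,-0.1,1],[0,0,0,-0.1,1]]' >/dev/null; python3 s.py; done; python3 -c "
from h import *
T=lambda c:(np.array(c,float)+.5)/3.9-.5+[220,165]
for d in([.599,-.1479],[.600,-.1475],[.5985,-.147]):
  A=[]
  for q in[(627,80),(645,80),(660,87),(674,97),(684,111)]:
    p=ray('top',T([q]),.03)[0][:2]-d; A.append(np.arctan2(p[1],p[0]))
  print(d,np.array(A).round(3),np.mean(A)+.7)
  g=cv2.imread('raw_top.png',0).astype(np.float32)
  for z in(.06,):
    R=[]
    for yaw in np.arange(-.1,.45,.05):
      P=[[d[0]+s*np.cos(yaw),d[1]+s*np.sin(yaw),z] for s in np.linspace(.006,.02,12)]
      p=proj('top',P).astype(np.float32); R.append(int(cv2.remap(g,p[:,:1],p[:,1:],1).mean()))
    print(R)
"
```

```text
yaw 2.894 tq [1.59  1.097 0.148] F [-2.8  4.9  6.6] p [ 0.5976 -0.1462  0.0401] q6 -1.902 w 0.012160499080569168 je6 -0.35090306773781776
yaw 2.794 tq [1.985 1.054 0.081] F [-3.3  5.9  7.5] p [ 0.5977 -0.1458  0.0402] q6 -2.002 w 0.01174436660918473 je6 -0.289726909250021
[0.599, -0.1479] [ 0.221 -0.133 -0.462 -0.813 -1.161] 0.23032359350341658
[68, 89, 113, 136, 163, 182, 191, 187, 171, 151, 130]
[0.6, -0.1475] [ 0.216 -0.148 -0.485 -0.84  -1.19 ] 0.21077586549778748
[89, 108, 127, 147, 174, 188, 197, 188, 171, 150, 129]
[0.5985, -0.147] [ 0.195 -0.155 -0.478 -0.819 -1.159] 0.21697714675017338
[100, 126, 151, 174, 179, 183, 178, 160, 139, 118, 98]
```

```bash
cat > s2.py <<'E'
from h import *
A=[]
for _ in range(8): r.read_camera('top'); s=r.get_state(); A.append([s['ft_torque'][2],s['joint_efforts'][5]])
q=s['orientation'];print('yaw',round(2*np.arctan2(q[2],q[1])%np.pi-np.pi,3),np.mean(A,0).round(3),np.std(A,0).round(3),s['clock'],s['force'].round(1),s['position'].round(4))
E
python3 s2.py
python3 -m handwheel '[[0,0,0,-0.07,1],[0,0,0,-0.07,1]]' >/dev/null; python3 s2.py
python3 -m handwheel '[[0,0,0,-0.07,1],[0,0,0,-0.07,1]]' >/dev/null; python3 s2.py
python3 -m handwheel '[[0,0,0,-0.07,1],[0,0,0,-0.07,1]]' >/dev/null; python3 s2.py
python3 -m handwheel '[[0,0,0,-0.07,1],[0,0,0,-0.07,1]]' >/dev/null; python3 s2.py
python3 -m handwheel '[[0,0,0,-0.07,1],[0,0,0,-0.07,1]]' >/dev/null; python3 s2.py
```

```text
yaw -0.347 [ 0.087 -0.086] [0.015 0.018] 19.725 [-3.7  6.3  7.2] [ 0.5977 -0.1459  0.0402]
yaw -0.417 [ 0.05  -0.079] [0.024 0.025] 20.375 [-2.6  6.3  6.9] [ 0.5978 -0.1456  0.0402]
yaw -0.487 [ 0.128 -0.127] [0.012 0.025] 21.025 [-1.8  7.4  6.8] [ 0.598  -0.1454  0.0401]
yaw -0.557 [ 0.171 -0.176] [0.028 0.025] 21.675 [-2.2  8.5  6.5] [ 0.598  -0.1452  0.0401]
yaw -0.626 [ 0.173 -0.167] [0.027 0.025] 22.325 [-2.7  8.4  5.9] [ 0.5982 -0.145   0.0402]
yaw -0.696 [ 0.116 -0.117] [0.036 0.025] 22.975 [-1.8  9.3  7.3] [ 0.5984 -0.1448  0.0402]
```

```bash
python3 -m handwheel '[[0,0.05,0,-0.08,1],[0,0.1,0,-0.155,1],[0,0.1,0,-0.155,1],[0,0.1,0,-0.155,1]]' >/dev/null; python3 s2.py
python3 -c "
from h import *
r.read_camera('scene');s=r.get_state();print(s['grip_width'],s['finger_force'],s['qpos'])
c=r.read_camera('scene');cv2.imwrite('raw_scene2.png',c['pixels'][:,:,::-1])
a=cv2.imread('raw_scene.png').astype(int);b=cv2.imread('raw_scene2.png').astype(int)
for n,u in(('jar',(268,180)),('eraser',(242,204)),('SW',(254,286)),('NW',(239,248)),('tape',(330,146)),('batL',(372,208))):
  x,y=u;print(n,np.abs(a-b)[y-12:y+12,x-12:x+12].mean().round(1))"
```

```text
yaw -0.852 [ 0.155 -0.148] [0.032 0.   ] 23.875 [-0.9  6.4  5.7] [ 0.5987 -0.1444  0.0402]
0.011335771970462169 59.93454158306122 [ 0.08628402  0.14085744 -0.1578348  -0.00329445 -1.26887271 -2.50774228]
jar 8.4
eraser 8.3
SW 7.1
NW 7.2
tape 6.9
batL 19.4
```

```bash
python3 -c "
from bench import r
print(r.sign_off())"
```

```text
the job is handed in; nothing more can be done
None
```

I handed in the job with two batteries flat in the left and middle bays, the other two still on the mat, and the gripper holding the dial at the third (green) click; the click was judged from angle and torque, not seen, and no verdict came back.

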